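# Line up the optic moulds from the pinned stop

## Task

Tidy the brass optic moulds onto their board: seat the aluminium stop flat on the two pins at the end of the board, through its two holes, and stand the four moulds upright, one centred on each ring mark, in order of size with the smallest next to the stop and the largest farthest from it.

Things in the scene. Friction and masses are not known exactly. Their poses are not given: they have to be found in the camera images.
- mould_xs: the smallest of four brass optic moulds: an upright open-topped round cup with straight sides, 34 mm outside diameter, 36 mm tall, wall 6 mm, closed bottom. Origin: centre of its underside; z up.
- mould_s: the second smallest of four brass optic moulds: an upright open-topped round cup with straight sides, 43 mm outside diameter, 44 mm tall, wall 6 mm, closed bottom. Origin: centre of its underside; z up.
- mould_m: the second largest of four brass optic moulds: an upright open-topped round cup with straight sides, 52 mm outside diameter, 53 mm tall, wall 6 mm, closed bottom. Origin: centre of its underside; z up.
- mould_l: the largest of four brass optic moulds: an upright open-topped round cup with straight sides, 62 mm outside diameter, 62 mm tall, wall 6 mm, closed bottom. Origin: centre of its underside; z up.
- stop: loose aluminium row stop: a flat foot 80 x 40 x 10 mm (its x by its y) with two 14 mm through holes 26 mm either side of the middle along its x, and in the middle an upright gripping block 30 mm (x) by 14 mm (y) whose top is 58 mm above the underside. Origin: centre of the underside, z up. Either way round is the same.
- pin_plate: dark steel plate 80 x 44 x 4 mm (its x by its y) fixed on one end of the board; which end changes, the other has a wooden plate without pins. Two upright 8 mm brass pins with tapered tips, 26 mm either side of its middle along its x, rise 20 mm above its face. Origin: centre of its underside; the face where the stop seats is 4 mm above it, 22 mm above the work surface. 76 mm from the nearest mark.
- mark_a: black ring with a cross in it, 43 mm across, printed on the white face of the mould board (a fixed low board 96 x 424 mm, its top 20 mm above the work surface): the first from the left (+y) as seen from the robot of four equal marks 72 mm apart in a straight row. Origin: centre of the ring on the board's top; x across the row, y along it.
- mark_b: black ring with a cross in it, 43 mm across, printed on the white face of the mould board (a fixed low board 96 x 424 mm, its top 20 mm above the work surface): the second from the left of four equal marks 72 mm apart in a straight row. Origin: centre of the ring on the board's top; x across the row, y along it.
- mark_c: black ring with a cross in it, 43 mm across, printed on the white face of the mould board (a fixed low board 96 x 424 mm, its top 20 mm above the work surface): the third from the left of four equal marks 72 mm apart in a straight row. Origin: centre of the ring on the board's top; x across the row, y along it.
- mark_d: black ring with a cross in it, 43 mm across, printed on the white face of the mould board (a fixed low board 96 x 424 mm, its top 20 mm above the work surface): the fourth from the left of four equal marks 72 mm apart in a straight row. Origin: centre of the ring on the board's top; x across the row, y along it.

How it is judged:
By the outcome, as a careful person would: the job done as asked, in the order asked, and still so for the second after the job is handed in, with the robot touching nothing.
It also fails if it takes over 122 s, if anything falls off the work surface, if the arm or the gripper's body presses on something with over 40 N, if the wrist force passes 120 N, or if a joint passes its speed limit or range.

## Robot

A 6-joint arm with a two-finger parallel gripper is mounted at the origin on the work surface. World frame = base frame: x ahead of the robot, y to its left, z up, the work surface at z = 0. Lengths are in mm, angles in rad, forces in N, time in s.
With the tool pointing down it reaches from about 375 to 900 mm from the base axis. Payload 3.1 kg.
Tool frame: the origin (TCP) lies on the mounting face of the last link; the fingertips stand 182 mm ahead of it and the grasp point (between the pads) lies 164 mm ahead of it (env.tip_extent is the distance from the TCP to the fingertips, in mm); z points along the fingers, y is the line along which they close (so a half turn about z gives the same grasp; the last joint's range is limited). The gripper opens to 87 mm and grips with 3 to 60 N. Pads are 19 mm wide; open, the fingers measure 117 mm over their backs; the gripper's body (75 mm by 190 mm) begins 51 mm behind the grasp point.
Start: joints at [1.032, 0.527, 1.433, -0, 1.181, -0.178], TCP at [220.014, 584.972, 404.748] pointing down, gripper open.
Joint ranges: [-3.08, 3.08], [-0.75, 2.2], [0.22, 2.44], [-1.43, 4.57], [0, 2.65], [-2.85, 2.85]. Speed limits (rad/s): [2.79, 2.79, 3.14, 3.14, 3.14, 3.14].

## Interface

Orientations are given as a unit quaternion [x, y, z, w].
In Python, from station import telemetry, optics, workorder, env gives the robot as it stands. The module is installed in compiled form; this text tells all that it offers.
- The arm moves only by the tool carry_out, never from a script. Its argument "steps" is a list of rows, each an object with "delta_pos": the shift along the world's x, y, z in m, a list of three; "angular": the turn, a rotation vector about the world's x, y, z in degrees, a list of three; "fingers": the closure in counts, from 0 (fully open) to 255 (shut). A call has 1 to 8 rows; each row is the pose to reach, as a shift and turn from the pose commanded when the call began; what a row does not reach only later rows make up. A row lasts 1/10 s, in which the tool goes at most 50 mm and 8.59 degrees, less where a joint would pass 70% of its speed; a pose out of reach is approached as far as the arm can. A call with a gripper value outside its range is refused whole. The fingers move at their own pace and stop on an object; "force" is the grip in N (left out, the last holds). Time passes only in rows, so rows that repeat a pose let the fingers close. It gives the time, the measured TCP pose, the force, the opening and the grip force at its end, in the units of the state.
- telemetry.state(): the state, without advancing time (a new reading comes with each control period).
- optics.snapshot(name): name is "scene" or "top"; returns a dict with "pixels" (480x640x3 uint8, blue, green, red), "z_map" (480x640 float32, mm along the optical axis (not along the pixel's ray), 0 where there is no reading), "intrinsics" (3x3 intrinsics, pixels), "world_from_camera" (4x4, takes a point from camera to world coordinates). Camera axes: x right, y down, z forward; pixel columns grow to the right and rows downward; lengths in mm; the calibration is good to about 2 mm. A picture is of the moment at which its call begins.
- workorder.sign_off(): hands the job in; it is judged then, once.
The state is a dict: "t": time; "joint_positions": joint angles; "qd": joint speeds; "joint_efforts": joint torques, N m; "eef_pos": TCP position; "eef_rot": TCP orientation; "ft_force": force on the tool from outside, world axes, zero at the start; "moment": the same for the moment, N m; "gripper_width": finger opening in mm; "gripper_force": force on a finger pad.
Only numpy, scipy, OpenCV 4.12 (cv2) and the standard library are available. Lean on these libraries where they do the work, as an engineer would, in place of code of your own. Each camera call takes 0.05 s, during which the arm holds its last target. There are 200 camera calls.

## Working session

There is one attempt and no reset: what is moved stays moved. The work goes in short steps, Python scripts to look and compute and a tool call to move; the robot and the scene stay as the last step left them, time stands still between calls to the robot, and variables do not carry over. Pictures are saved under pics/ and viewed, at most 14 in all, crops included, and the job is handed in when it is done.

Besides the shell and the picture viewer there is one more tool, called after "Call:" in YAML: its name, and indented under it one key for each argument. carry_out: Moves the arm, as the interface text tells. Its arguments: {"type":"object","properties":{"steps":{"type":"array"},"force":{"type":"number"}},"required":["steps"]}

```bash
mkdir -p pics; python3 - <<'E'
from station import telemetry, optics, env
import cv2,numpy as np
print(telemetry.state())
for n in("scene","top"):
    s=optics.snapshot(n); cv2.imwrite(f"pics/{n}0.png",s["pixels"]); np.savez(f"{n}0.npz",**s)
    print(n,s["intrinsics"],s["world_from_camera"].round(3))
E
```

```text
{'t': 0.0, 'joint_positions': array([ 1.03250953e+00,  5.28439830e-01,  1.43389377e+00,  3.20000369e-06,
        1.18138045e+00, -1.78463548e-01]), 'qd': array([-1.30891680e-03, -6.07808710e-04, -6.46210185e-05,  2.45309150e-04,
        1.14565885e-03,  1.44743912e-03]), 'joint_efforts': array([ 1.74149645e-03, -4.40046430e+01, -1.76591599e+01,  6.33892254e-02,
        5.81398350e-02, -1.71820516e-04]), 'eef_pos': array([219.84030817, 584.69408681, 403.79011141]), 'eef_rot': array([ 1.78943125e-01,  9.83858848e-01, -9.92789034e-04, -3.73428037e-04]), 'ft_force': array([-0.80668349, -0.92014329,  0.79231347]), 'moment': array([ 0.02931481, -0.06645055, -0.00760034]), 'gripper_force': 0.0, 'gripper_width': 87.11725870100034}
scene [[494.56714658   0.         320.93199931]
 [  0.         494.56714658 235.53266774]
 [  0.           0.           1.        ]] [[-1.570000e-01  6.840000e-01 -7.130000e-01  1.383595e+03]
 [ 9.880000e-01  1.070000e-01 -1.140000e-01  1.384590e+02]
 [-1.000000e-03 -7.220000e-01 -6.920000e-01  8.960140e+02]
 [ 0.000000e+00  0.000000e+00  0.000000e+00  1.000000e+00]]
top [[600.78745554   0.         318.91195276]
 [  0.         600.78745554 236.79123953]
 [  0.           0.           1.        ]] [[ 2.70000e-02 -9.89000e-01  1.48000e-01  3.91341e+02]
 [-9.99000e-01 -3.00000e-02 -1.40000e-02 -1.07300e+00]
 [ 1.80000e-02 -1.48000e-01 -9.89000e-01  1.17391e+03]
 [ 0.00000e+00  0.00000e+00  0.00000e+00  1.00000e+00]]
```

View pics/scene0.png

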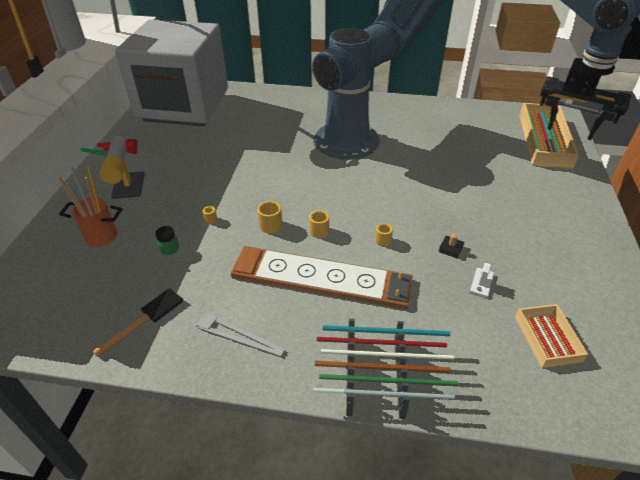

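View pics/top0.png

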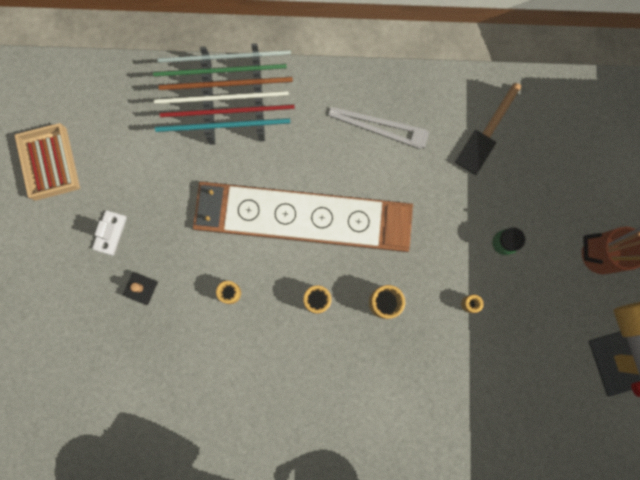

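Everything stands upright. In the top view the pin plate is at the left, with pins near (212,203), and the marks run from (248,210) to (358,222). The moulds are S (229,292), M (317,299), L (388,302) and XS (475,303). The stop is at (110,232).

```bash
cat > h.py <<'E'
import numpy as np,cv2
from station import telemetry, optics
def ray(s,uv,z):
    uv=np.atleast_2d(np.asarray(uv,float)); K=s["intrinsics"];T=s["world_from_camera"]
    d=np.c_[(uv[:,0]-K[0,2])/K[0,0],(uv[:,1]-K[1,2])/K[1,1],np.ones(len(uv))]@T[:3,:3].T
    o=T[:3,3]; z=np.broadcast_to(z,len(uv)); return o+d*((z-o[2])/d[:,2])[:,None]
def world(s):
    v,u=np.mgrid[:480,:640]; K=s["intrinsics"];T=s["world_from_camera"];Z=s["z_map"]
    p=np.stack([(u-K[0,2])/K[0,0]*Z,(v-K[1,2])/K[1,1]*Z,Z],-1); return p@T[:3,:3].T+T[:3,3]
def yellow(s):
    hsv=cv2.cvtColor(s["pixels"],cv2.COLOR_BGR2HSV); return cv2.inRange(hsv,(12,110,60),(35,255,255))
def cups(s,box,lims):
    m=yellow(s); m[:box[1]]=0;m[box[3]:]=0;m[:,:box[0]]=0;m[:,box[2]:]=0
    c,_=cv2.findContours(m,cv2.RETR_EXTERNAL,cv2.CHAIN_APPROX_NONE)
    return sorted([k for k in c if cv2.contourArea(k)>lims],key=lambda k:k[:,0,0].mean())
def marks(s):
    # ring outer contours inside white face
    g=cv2.cvtColor(s["pixels"],cv2.COLOR_BGR2HSV); w=cv2.inRange(g,(0,0,150),(180,60,255))
    n,l,st,c=cv2.connectedComponentsWithStats(w); return w,n,l,st,c
E
python3 - <<'E'
from h import *
S={n:dict(np.load(f"{n}0.npz")) for n in("scene","top")}
H={'XS':36,'S':44,'M':53,'L':62}
for n,names,box in(("top",['S','M','L','XS'],(200,270,500,330)),("scene",['XS','L','M','S'],(190,190,400,260))):
    s=S[n];W=world(s)
    cs=cups(s,box,40); print(n,len(cs))
    for k,nm in zip(cs,names):
        h=H[nm]
        # rim points by depth
        m=np.zeros((480,640),np.uint8);cv2.drawContours(m,[k],-1,255,-1)
        r=(m>0)&(abs(W[...,2]-h)<6); P=W[r]
        q=ray(s,np.argwhere(r)[:,::-1],h)
        c1=cv2.minEnclosingCircle(q[:,:2].astype(np.float32)) if len(q) else None
        c2=cv2.minEnclosingCircle(ray(s,k[:,0],h)[:,:2].astype(np.float32))
        print(nm,k[:,0].mean(0).round(1),'n',r.sum(),'rim',np.round(q[:,:2].mean(0),1) if len(q) else 0,c1,'all',c2,'zmax',np.percentile(W[m>0][:,2],95).round(1))
s=S["top"]
g=cv2.cvtColor(s["pixels"],cv2.COLOR_BGR2GRAY)
for n,box in(("top",(226,185,384,246)),("scene",(255,250,385,298))):
    s=S[n]; g=cv2.cvtColor(s["pixels"],cv2.COLOR_BGR2GRAY); w=cv2.inRange(s["pixels"],(130,130,130),(255,255,255)); 
    x0,y0,x1,y1=box; b=(w[y0:y1,x0:x1]==0).astype(np.uint8)
    c,_=cv2.findContours(b,cv2.RETR_EXTERNAL,cv2.CHAIN_APPROX_NONE)
    for k in c:
        a=cv2.boundingRect(k)
        if a[2]<13 or a[2]>30 or a[3]<8 or a[3]>30: continue
        q=ray(s,k[:,0]+[x0,y0],20)[:,:2].astype(np.float32); (e,ax,_)=cv2.fitEllipse(q)
        print(n,a,'mark',np.round(e,1),np.round(ax,1))
s=S["top"];W=world(s)
# stop: depth
sub=W[200:265,85:135]; 
for lo,hi in((5,14),(50,66)):
    m=((sub[...,2]>lo)&(sub[...,2]<hi)).astype(np.uint8); P=sub[m>0][:,:2].astype(np.float32)
    print('stop',lo,len(P),cv2.minAreaRect(P),P.mean(0))
cv2.imwrite("pics/c1.png",np.hstack([cv2.resize(s["pixels"][170:260,80:240],None,fx=3,fy=4.0,interpolation=cv2.INTER_CUBIC),cv2.resize(S["scene"]["pixels"][230:320,340:500],(320,360),interpolation=cv2.INTER_CUBIC)]))
E
```

```text
top 4
S [227.8 292.1] n 206 rim [451.7 151.8] ((452.022216796875, 152.18539428710938), 21.178720474243164) all ((451.2940979003906, 150.07325744628906), 23.00771141052246) zmax 45.9
M [316.8 298.8] n 243 rim [442.2 -16.8] ((442.8006591796875, -15.97760009765625), 25.373594284057617) all ((442.85223388671875, -16.19496726989746), 25.587154388427734) zmax 54.8
L [386.9 301.6] n 331 rim [ 440.9 -146.9] ((442.0050048828125, -146.69869995117188), 30.92586326599121) all ((440.4134521484375, -145.99786376953125), 32.21689987182617) zmax 63.4
XS [472.9 303.5] n 166 rim [ 444.1 -312.7] ((444.2854919433594, -312.2193603515625), 17.371776580810547) all ((443.85736083984375, -311.39715576171875), 20.135854721069336) zmax 38.6
scene 5
XS [209.3 214.2] n 81 rim [ 448.4 -313.9] ((448.6485900878906, -312.24658203125), 20.04471206665039) all ((463.47503662109375, -307.0606384277344), 36.42814254760742) zmax 37.1
L [251.1 253.6] n 0 rim 0 None all ((612.895751953125, -150.57125854492188), 34.57606887817383) zmax 24.3
M [269.8 216.6] n 158 rim [ 447.2 -148.9] ((444.3711853027344, -151.00634765625), 40.042396545410156) all ((465.8089904785156, -144.65188598632812), 62.40128707885742) zmax 62.5
S [319.  223.6] n 120 rim [448.1 -16.6] ((445.87188720703125, -17.57767677307129), 32.26749801635742) all ((461.14410400390625, -13.74050235748291), 51.575889587402344) zmax 53.4
scene (102, 24, 18, 14) mark [614.8 121.5] [40.5 41.3]
scene (72, 19, 18, 14) mark [609.2  49.8] [39.9 40.7]
scene (43, 14, 17, 14) mark [603.9 -22.1] [39.8 40.1]
stop 5 589 ((569.1249389648438, 392.53656005859375), (120.20849609375, 93.05233764648438), 7.374685764312744) [561.95575 390.4627 ]
stop 50 138 ((562.7981567382812, 392.7294616699219), (15.429718017578125, 30.157466888427734), 72.55743408203125) [562.9143  391.95065]
```

View pics/c1.png

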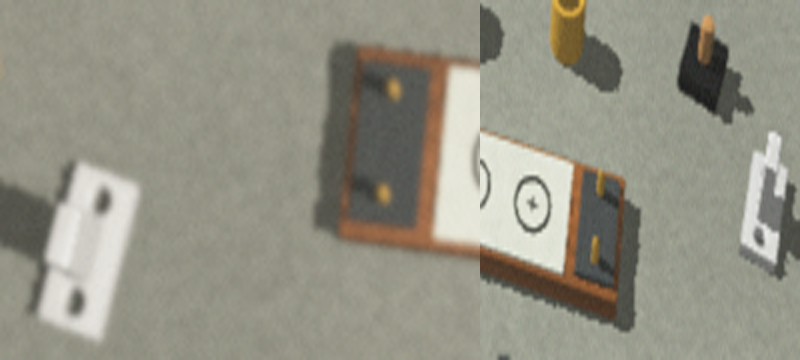

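The crop shows the stop with its long axis about 15° off the pin axis, and both pins clear, with tips near (211,192) and (208,218) in the top view. I still need the marks from the top camera.

```bash
cat >> h.py <<'E'
def markc(s,approx,rad,z=20):
    g=255.-cv2.cvtColor(s["pixels"],cv2.COLOR_BGR2GRAY); v,u=np.mgrid[:480,:640]; out=[]
    for a in approx:
        c=np.array(a,float)
        for _ in range(8):
            d=np.hypot((u-c[0])/rad[0],(v-c[1])/rad[1])<1
            w=np.clip(g[d]-np.percentile(g[d],35),0,None); c=np.array([(u[d]*w).sum(),(v[d]*w).sum()])/w.sum()
        out.append(ray(s,c,z)[0,:2])
    return np.array(out)
E
python3 - <<'E'
from h import *
S={n:dict(np.load(f"{n}0.npz")) for n in("scene","top")}
for n,ap,rad in(("top",[(248,210),(285,214),(322,217),(358,221)],(15,15)),("scene",[(366,281),(337,275),(307,270),(278,265)],(12.5,9.5))):
    m=markc(S[n],ap,rad); print(n,m.round(1).tolist(),np.linalg.norm(np.diff(m,axis=0),axis=1).round(1))
    c=m.mean(0);d=(m[0]-m[3])/np.linalg.norm(m[0]-m[3]);print('centre',c.round(1),'dir deg',np.degrees(np.arctan2(d[1],d[0])).round(2))
    print('fit marks',[(c+d*k*72).round(1).tolist() for k in(1.5,.5,-.5,-1.5)],'plate',(c+d*(108+76)).round(1))
s=S["top"]
m=yellow(s); m[:,:200]=0;m[:,220:]=0;m[:180]=0;m[225:]=0
c,_=cv2.findContours(m,cv2.RETR_EXTERNAL,cv2.CHAIN_APPROX_NONE)
for k in c: print('pin',cv2.contourArea(k),k[:,0].mean(0),ray(s,k[:,0].mean(0),40)[0,:2].round(1))
# stop: bright mask foot outline, holes
g=cv2.cvtColor(s["pixels"],cv2.COLOR_BGR2GRAY)[200:265,85:135]; w=(g>150).astype(np.uint8)
k=max(cv2.findContours(w,cv2.RETR_EXTERNAL,cv2.CHAIN_APPROX_NONE)[0],key=cv2.contourArea)
print('stop foot',cv2.minAreaRect(ray(s,k[:,0]+[85,200],10)[:,:2].astype(np.float32)))
holes=(g<130).astype(np.uint8); f=np.zeros_like(holes);cv2.fillPoly(f,[cv2.convexHull(k)],1)
n,l,st,cc=cv2.connectedComponentsWithStats(holes&cv2.erode(f,np.ones((3,3))))
for i in range(1,n):
    if st[i,4]>5: print('hole',st[i],ray(s,cc[i]+[85,200],9)[0,:2].round(1))
W=world(S["scene"]); P=W[255:305,465:505].reshape(-1,3);t=P[(P[:,2]>50)&(P[:,2]<66)]; print('scene stop top',t.mean(0).round(1),cv2.minAreaRect(t[t[:,2]>55][:,:2].astype(np.float32)))
W=world(s); b=W[260:315,110:170].reshape(-1,3);b=b[b[:,2]>12];print('burner',b.min(0),b.max(0))
E
```

```text
top [[613.9, 122.0], [608.7, 50.8], [603.2, -22.1], [597.7, -93.4]] [71.3 73.2 71.5]
centre [605.9  14.3] dir deg 85.7
fit marks [[614.0, 122.0], [608.6, 50.2], [603.2, -21.6], [597.8, -93.4]] plate [619.7 197.8]
scene [[615.1, 121.7], [610.3, 50.1], [604.8, -22.2], [599.2, -93.9]] [71.7 72.5 71.9]
centre [607.3  13.9] dir deg 85.8
fit marks [[615.3, 121.6], [610.0, 49.8], [604.7, -22.0], [599.4, -93.8]] plate [620.8 197.4]
pin 0.0 [219. 224.] [580.3 174.2]
pin 6.5 [207.33333333 218.        ] [591.2 197. ]
pin 7.5 [210.66666667 191.66666667] [642.8 193.4]
pin 8.0 [212.5        184.10714286] [657.8 190.7]
pin 2.5 [201.77777778 183.33333333] [658.7 211.4]
stop foot ((562.9750366210938, 390.9548645019531), (52.350547790527344, 87.91078186035156), 76.3355712890625)
hole [27 18  4  5 14] [587.  384.4]
hole [19 43  4  5 16] [537.3 397.1]
scene stop top [567.9 390.   56.4] ((564.2341918945312, 391.1186218261719), (13.701399803161621, 30.903745651245117), 75.91217041015625)
burner [391.3408055   -1.07297201  12.00384656] [ 487.78990948  356.3872332  1173.91000445]
```

Call:
carry_out:
  steps:
    - {"delta_pos": [0.3426,-0.1937,-0.09],"angular": [0,0,6.6],"fingers": 60}
    - {"delta_pos": [0.3426,-0.1937,-0.09],"angular": [0,0,6.6],"fingers": 60}
    - {"delta_pos": [0.3426,-0.1937,-0.09],"angular": [0,0,6.6],"fingers": 60}
    - {"delta_pos": [0.3426,-0.1937,-0.09],"angular": [0,0,6.6],"fingers": 60}
    - {"delta_pos": [0.3426,-0.1937,-0.09],"angular": [0,0,6.6],"fingers": 60}
    - {"delta_pos": [0.3426,-0.1937,-0.09],"angular": [0,0,6.6],"fingers": 60}
    - {"delta_pos": [0.3426,-0.1937,-0.09],"angular": [0,0,6.6],"fingers": 60}
    - {"delta_pos": [0.3426,-0.1937,-0.09],"angular": [0,0,6.6],"fingers": 60}
  force: 25

```text
t: 0.9
eef_pos: [560.9, 391.8, 314.6]
eef_rot: [0.122, 0.993, -0.0, -0.0]
ft_force: [0.9, 1.2, -0.4]
gripper_width: 66.6
gripper_force: 0.0
```

Call:
carry_out:
  steps:
    - {"delta_pos": [0,0,0],"angular": [0,0,0],"fingers": 60}
    - {"delta_pos": [0,0,0],"angular": [0,0,0],"fingers": 60}
    - {"delta_pos": [0,0,0],"angular": [0,0,0],"fingers": 60}
    - {"delta_pos": [0,0,0],"angular": [0,0,0],"fingers": 60}

```text
t: 1.3
eef_pos: [558.0, 394.1, 315.9]
eef_rot: [0.121, 0.993, -0.0, -0.0]
ft_force: [0.2, 0.9, -0.2]
gripper_width: 66.2
gripper_force: 0.0
```

```bash
python3 - <<'E'
from h import *
s=optics.snapshot("top");cv2.imwrite("pics/t1.png",cv2.resize(s["pixels"][150:300,30:230],(800,600)))
s=optics.snapshot("scene");cv2.imwrite("pics/s1.png",cv2.resize(s["pixels"][180:330,400:600],(800,600)))
st=telemetry.state();print(st["t"],st["eef_pos"],st["eef_rot"],st["gripper_width"],st["ft_force"])
E
```

```text
1.4 [558.18360352 394.18210745 316.09688772] [1.20933032e-01 9.92660660e-01 1.03163524e-04 7.07277868e-05] 66.62979236826172 [-0.45836598 -1.01782594 -0.42885309]
```

View pics/s1.png

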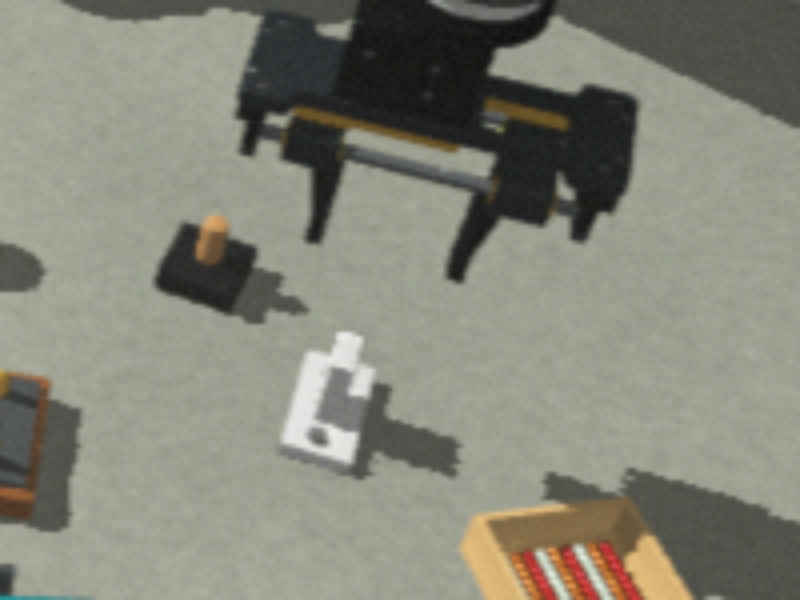

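Gripper is above and slightly short of the stop at (330,410) in the crop; the burner block at (205,265) is clear of it.

Call:
carry_out:
  steps:
    - {"delta_pos": [0.0045,-0.003,-0.03],"angular": [0,0,0],"fingers": 60}
    - {"delta_pos": [0.0045,-0.003,-0.07],"angular": [0,0,0],"fingers": 60}
    - {"delta_pos": [0.0045,-0.003,-0.1065],"angular": [0,0,0],"fingers": 60}
    - {"delta_pos": [0.0045,-0.003,-0.1065],"angular": [0,0,0],"fingers": 60}
    - {"delta_pos": [0.0045,-0.003,-0.1065],"angular": [0,0,0],"fingers": 60}
    - {"delta_pos": [0.0045,-0.003,-0.1065],"angular": [0,0,0],"fingers": 60}

```text
t: 2.0
eef_pos: [564.7, 391.0, 211.6]
eef_rot: [0.122, 0.993, 0.001, 0.002]
ft_force: [0.7, 0.8, 0.4]
gripper_width: 66.6
gripper_force: 0.0
```

Call:
carry_out:
  steps:
    - {"delta_pos": [0,0,0],"angular": [0,0,0],"fingers": 255}
    - {"delta_pos": [0,0,0],"angular": [0,0,0],"fingers": 255}
    - {"delta_pos": [0,0,0],"angular": [0,0,0],"fingers": 255}
    - {"delta_pos": [0,0,0],"angular": [0,0,0],"fingers": 255}
    - {"delta_pos": [0,0,0],"angular": [0,0,0],"fingers": 255}
    - {"delta_pos": [0,0,0],"angular": [0,0,0],"fingers": 255}
    - {"delta_pos": [0,0,0],"angular": [0,0,0],"fingers": 255}
    - {"delta_pos": [0,0,0],"angular": [0,0,0],"fingers": 255}
  force: 30

```text
t: 2.8
eef_pos: [564.0, 390.1, 209.0]
eef_rot: [0.122, 0.993, 0.0, -0.0]
ft_force: [0.5, 0.5, -0.0]
gripper_width: 13.8
gripper_force: 30.0
```

Call:
carry_out:
  steps:
    - {"delta_pos": [0,0,0.03],"angular": [0,0,0],"fingers": 255}
    - {"delta_pos": [0,0,0.058],"angular": [0,0,0],"fingers": 255}
    - {"delta_pos": [0.011,-0.038,0.058],"angular": [0,0,3],"fingers": 255}
    - {"delta_pos": [0.023,-0.077,0.058],"angular": [0,0,6],"fingers": 255}
    - {"delta_pos": [0.035,-0.116,0.058],"angular": [0,0,9.75],"fingers": 255}
    - {"delta_pos": [0.047,-0.155,0.058],"angular": [0,0,9.75],"fingers": 255}
    - {"delta_pos": [0.0579,-0.1927,0.058],"angular": [0,0,9.75],"fingers": 255}
    - {"delta_pos": [0.0579,-0.1927,0.058],"angular": [0,0,9.75],"fingers": 255}

```text
t: 3.6
eef_pos: [623.6, 192.4, 266.9]
eef_rot: [0.04, 0.999, -0.001, 0.0]
ft_force: [0.4, 0.0, -0.7]
gripper_width: 13.6
gripper_force: 30.0
```

Call:
carry_out:
  steps:
    - {"delta_pos": [0,0,0],"angular": [0,0,0],"fingers": 255}
    - {"delta_pos": [0,0,0],"angular": [0,0,0],"fingers": 255}
    - {"delta_pos": [0,0,0],"angular": [0,0,0],"fingers": 255}

```text
t: 3.9
eef_pos: [621.3, 198.7, 266.9]
eef_rot: [0.036, 0.999, 0.0, -0.0]
ft_force: [-0.3, 0.9, -1.2]
gripper_width: 13.3
gripper_force: 30.0
```

```bash
python3 - <<'E'
from h import *
s=optics.snapshot("scene");cv2.imwrite("pics/s2.png",cv2.resize(s["pixels"][220:320,350:480],(780,600),interpolation=cv2.INTER_CUBIC))
st=telemetry.state();print(st["t"],st["eef_pos"],st["eef_rot"],st["gripper_width"],st["ft_force"])
E
```

```text
3.95 [621.28500504 198.78075559 266.96355992] [ 3.62143748e-02  9.99344021e-01  5.16924735e-05 -2.07630428e-04] 13.59173063376151 [ 0.52840013 -0.1766524  -1.54219455]
```

View pics/s2.png

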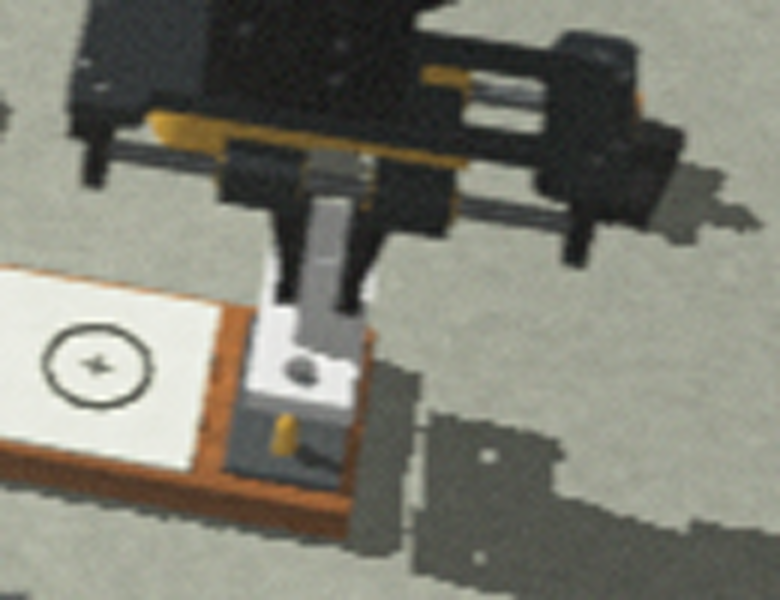

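The stop hangs aligned over the plate: near hole at crop (302,370), near pin tip at (286,418). I'll work out the offset.

```bash
python3 - <<'E'
from h import *
L=[]
for i in range(2):
    s=optics.snapshot("scene");g=cv2.cvtColor(s["pixels"],cv2.COLOR_BGR2GRAY)
    d=np.zeros_like(g);d[277:286,395:405]=1
    w=np.clip(150.-g,0,None)*d; v,u=np.mgrid[:480,:640]; c=[(u*w).sum()/w.sum(),(v*w).sum()/w.sum()]
    y=yellow(s); y[:, :390]=0;y[:,405:]=0;y[:286]=0;y[300:]=0
    yy,xx=np.nonzero(y); top=yy.min()
    print(c,'pin px',list(zip(xx,yy)))
    print('hole',ray(s,c,67.5)[0].round(1),'pin tip',ray(s,[xx[yy<=top+1].mean(),top],42)[0].round(1),'pin base',ray(s,[xx[yy>=yy.max()-1].mean(),yy.max()+.5],22)[0].round(1))
t=telemetry.state();print(t["eef_pos"])
E
```

```text
[np.float64(400.552036199095), np.float64(280.8371040723982)] pin px [(np.int64(397), np.int64(289)), (np.int64(398), np.int64(289)), (np.int64(396), np.int64(290)), (np.int64(397), np.int64(290)), (np.int64(398), np.int64(290)), (np.int64(399), np.int64(290)), (np.int64(396), np.int64(291)), (np.int64(397), np.int64(291)), (np.int64(398), np.int64(291)), (np.int64(396), np.int64(292)), (np.int64(397), np.int64(292)), (np.int64(398), np.int64(292)), (np.int64(396), np.int64(293)), (np.int64(397), np.int64(293)), (np.int64(398), np.int64(293)), (np.int64(396), np.int64(294)), (np.int64(397), np.int64(294)), (np.int64(398), np.int64(294)), (np.int64(396), np.int64(295)), (np.int64(397), np.int64(295)), (np.int64(398), np.int64(295))]
hole [645.4 198.4  67.5] pin tip [648.1 194.5  42. ] pin base [650.2 195.6  22. ]
[np.float64(400.64202898550724), np.float64(280.6536231884058)] pin px [(np.int64(397), np.int64(289)), (np.int64(398), np.int64(289)), (np.int64(396), np.int64(290)), (np.int64(397), np.int64(290)), (np.int64(398), np.int64(290)), (np.int64(399), np.int64(290)), (np.int64(396), np.int64(291)), (np.int64(397), np.int64(291)), (np.int64(398), np.int64(291)), (np.int64(396), np.int64(292)), (np.int64(397), np.int64(292)), (np.int64(398), np.int64(292)), (np.int64(396), np.int64(293)), (np.int64(397), np.int64(293)), (np.int64(398), np.int64(293)), (np.int64(396), np.int64(294)), (np.int64(397), np.int64(294)), (np.int64(398), np.int64(294)), (np.int64(399), np.int64(294)), (np.int64(396), np.int64(295)), (np.int64(397), np.int64(295)), (np.int64(398), np.int64(295))]
hole [644.9 198.6  67.5] pin tip [648.1 194.5  42. ] pin base [650.1 196.2  22. ]
[621.40688662 198.57085917 267.02146832]
```

Call:
carry_out:
  steps:
    - {"delta_pos": [0.0008,-0.0023,0],"angular": [0,0,0],"fingers": 255}
    - {"delta_pos": [0.0008,-0.0023,0],"angular": [0,0,0],"fingers": 255}
    - {"delta_pos": [0.0008,-0.0023,-0.008],"angular": [0,0,0],"fingers": 255}
    - {"delta_pos": [0.0008,-0.0023,-0.014],"angular": [0,0,0],"fingers": 255}
    - {"delta_pos": [0.0008,-0.0023,-0.018],"angular": [0,0,0],"fingers": 255}
    - {"delta_pos": [0.0008,-0.0023,-0.022],"angular": [0,0,0],"fingers": 255}
    - {"delta_pos": [0.0008,-0.0023,-0.022],"angular": [0,0,0],"fingers": 255}

```text
t: 4.75
eef_pos: [622.4, 194.9, 244.1]
eef_rot: [0.037, 0.999, -0.0, -0.001]
ft_force: [0.5, 0.8, -1.1]
gripper_width: 13.9
gripper_force: 30.0
```

Call:
carry_out:
  steps:
    - {"delta_pos": [0,0,-0.005],"angular": [0,0,0],"fingers": 255}
    - {"delta_pos": [0,0,-0.009],"angular": [0,0,0],"fingers": 255}
    - {"delta_pos": [0,0,-0.012],"angular": [0,0,0],"fingers": 255}
    - {"delta_pos": [0,0,-0.0135],"angular": [0,0,0],"fingers": 255}
    - {"delta_pos": [0,0,-0.0135],"angular": [0,0,0],"fingers": 255}
    - {"delta_pos": [0,0,-0.0135],"angular": [0,0,0],"fingers": 255}

```text
t: 5.35
eef_pos: [622.7, 195.1, 231.6]
eef_rot: [0.037, 0.999, 0.0, 0.0]
ft_force: [0.5, 0.7, -1.3]
gripper_width: 13.8
gripper_force: 30.0
```

Call:
carry_out:
  steps:
    - {"delta_pos": [0,0,0],"angular": [0,0,0],"fingers": 255}
    - {"delta_pos": [0,0,0],"angular": [0,0,0],"fingers": 255}

```text
t: 5.55
eef_pos: [622.7, 195.1, 231.8]
eef_rot: [0.037, 0.999, 0.0, 0.0]
ft_force: [0.2, 0.2, -1.4]
gripper_width: 14.0
gripper_force: 30.0
```

Call:
carry_out:
  steps:
    - {"delta_pos": [0,0,-0.001],"angular": [0,0,0],"fingers": 255}
    - {"delta_pos": [0,0,-0.001],"angular": [0,0,0],"fingers": 140}
    - {"delta_pos": [0,0,-0.001],"angular": [0,0,0],"fingers": 140}
    - {"delta_pos": [0,0,-0.001],"angular": [0,0,0],"fingers": 140}
    - {"delta_pos": [0,0,-0.001],"angular": [0,0,0],"fingers": 140}
    - {"delta_pos": [0,0,0.039],"angular": [0,0,0],"fingers": 140}
    - {"delta_pos": [0,0,0.089],"angular": [0,0,0],"fingers": 140}
    - {"delta_pos": [0,0,0.1],"angular": [0,0,0],"fingers": 140}

```text
t: 6.35
eef_pos: [624.5, 195.4, 337.4]
eef_rot: [0.037, 0.999, 0.001, 0.005]
ft_force: [1.5, 0.9, 0.3]
gripper_width: 39.4
gripper_force: 0.0
```

Call:
carry_out:
  steps:
    - {"delta_pos": [-0.03,-0.04,0],"angular": [0,0,-8.5],"fingers": 60}
    - {"delta_pos": [-0.06,-0.08,0],"angular": [0,0,-17],"fingers": 60}
    - {"delta_pos": [-0.09,-0.12,0],"angular": [0,0,-25.5],"fingers": 60}
    - {"delta_pos": [-0.1,-0.16,0],"angular": [0,0,-34],"fingers": 60}
    - {"delta_pos": [-0.11,-0.2,0],"angular": [0,0,-42.5],"fingers": 60}
    - {"delta_pos": [-0.12,-0.24,0],"angular": [0,0,-51],"fingers": 60}
    - {"delta_pos": [-0.13,-0.28,0],"angular": [0,0,-59.5],"fingers": 60}
    - {"delta_pos": [-0.14,-0.32,0],"angular": [0,0,-68],"fingers": 60}

```text
t: 7.15
eef_pos: [481.9, -126.4, 331.5]
eef_rot: [0.592, 0.806, 0.0, 0.0]
ft_force: [2.3, -0.3, -1.0]
gripper_width: 66.2
gripper_force: 0.0
```

Call:
carry_out:
  steps:
    - {"delta_pos": [-0.0,-0.04,0],"angular": [0,0,-8],"fingers": 60}
    - {"delta_pos": [-0.0,-0.08,0],"angular": [0,0,-16],"fingers": 60}
    - {"delta_pos": [-0.0,-0.12,0],"angular": [0,0,-22],"fingers": 60}
    - {"delta_pos": [-0.01,-0.15,0],"angular": [0,0,-22],"fingers": 60}
    - {"delta_pos": [-0.02,-0.18,0],"angular": [0,0,-22],"fingers": 60}
    - {"delta_pos": [-0.03,-0.187,0],"angular": [0,0,-22],"fingers": 60}
    - {"delta_pos": [-0.037,-0.187,0],"angular": [0,0,-22],"fingers": 60}
    - {"delta_pos": [-0.037,-0.187,0],"angular": [0,0,-22],"fingers": 60}

```text
t: 7.95
eef_pos: [444.5, -310.6, 331.2]
eef_rot: [0.733, 0.68, 0.0, -0.002]
ft_force: [0.5, 0.5, -1.1]
gripper_width: 66.8
gripper_force: 0.0
```

```bash
cat >> h.py <<'E'
def st():
    t=telemetry.state(); q=t["eef_rot"]; print("t",round(t["t"],2),t["eef_pos"].round(1),'close ang',(90-2*np.degrees(np.arctan2(q[0],q[1]))).round(2),q.round(3),'j',t["joint_positions"].round(2),'w',round(t["gripper_width"],1),'f',t["ft_force"].round(1))
E
python3 - <<'E'
from h import *
s=optics.snapshot("scene");cv2.imwrite("pics/s3.png",s["pixels"][180:330,180:480].repeat(2,0).repeat(2,1))
st()
E
```

```text
t 8.0 [ 445.1 -310.4  331.4] close ang -4.25 [ 0.733  0.68   0.    -0.001] j [-0.82  0.52  1.71  0.    0.91 -0.74] w 66.7 f [-0.6  0.  -0.3]
```

View pics/s3.png

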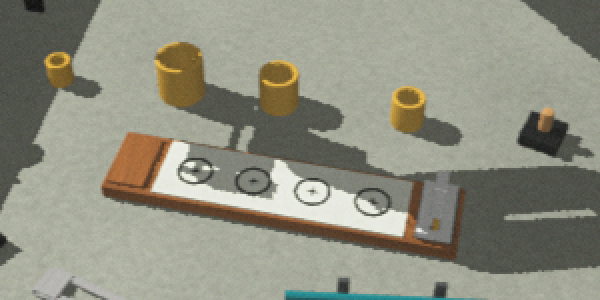

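The stop looks seated, with a pin visible in its hole at (435,224) in the crop. All moulds are untouched. Next, grasp XS.

Call:
carry_out:
  steps:
    - {"delta_pos": [-0.0005,-0.0018,-0.045],"angular": [0,0,0],"fingers": 60}
    - {"delta_pos": [-0.0005,-0.0018,-0.09],"angular": [0,0,0],"fingers": 60}
    - {"delta_pos": [-0.0005,-0.0018,-0.13],"angular": [0,0,0],"fingers": 60}
    - {"delta_pos": [-0.0005,-0.0018,-0.143],"angular": [0,0,0],"fingers": 60}
    - {"delta_pos": [-0.0005,-0.0018,-0.143],"angular": [0,0,0],"fingers": 60}
    - {"delta_pos": [-0.0005,-0.0018,-0.143],"angular": [0,0,0],"fingers": 60}
    - {"delta_pos": [-0.0005,-0.0018,-0.143],"angular": [0,0,0],"fingers": 255}
    - {"delta_pos": [-0.0005,-0.0018,-0.143],"angular": [0,0,0],"fingers": 255}
  force: 30

```text
t: 8.8
eef_pos: [445.7, -314.1, 190.4]
eef_rot: [0.733, 0.68, 0.0, 0.002]
ft_force: [-0.4, 0.1, -0.3]
gripper_width: 57.3
gripper_force: 0.0
```

Call:
carry_out:
  steps:
    - {"delta_pos": [0,0,0],"angular": [0,0,0],"fingers": 255}
    - {"delta_pos": [0,0,0],"angular": [0,0,0],"fingers": 255}
    - {"delta_pos": [0,0,0],"angular": [0,0,0],"fingers": 255}
    - {"delta_pos": [0,0,0],"angular": [0,0,0],"fingers": 255}
    - {"delta_pos": [0,0,0],"angular": [0,0,0],"fingers": 255}

```text
t: 9.3
eef_pos: [445.1, -313.8, 188.9]
eef_rot: [0.733, 0.68, -0.0, 0.0]
ft_force: [-0.8, 0.1, 3.8]
gripper_width: 32.2
gripper_force: 29.9
```

```bash
python3 - <<'E'
from h import *
st()
E
```

```text
t 9.3 [ 445.1 -313.8  188.9] close ang -4.27 [ 0.733  0.68  -0.     0.   ] j [-0.82  0.76  1.78 -0.    0.6  -0.74] w 32.2 f [-0.8  0.1  3.8]
```

```bash
python3 - <<'E'
from h import *
s=optics.snapshot("scene");t=optics.snapshot("top")
a=cv2.resize(s["pixels"][170:240,170:250],(400,400),interpolation=cv2.INTER_CUBIC);b=cv2.resize(t["pixels"][260:340,435:515],(400,400),interpolation=cv2.INTER_CUBIC)
cv2.imwrite("pics/s4.png",np.hstack([a,b]))
E
```

```text
(no output)
```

View pics/s4.png

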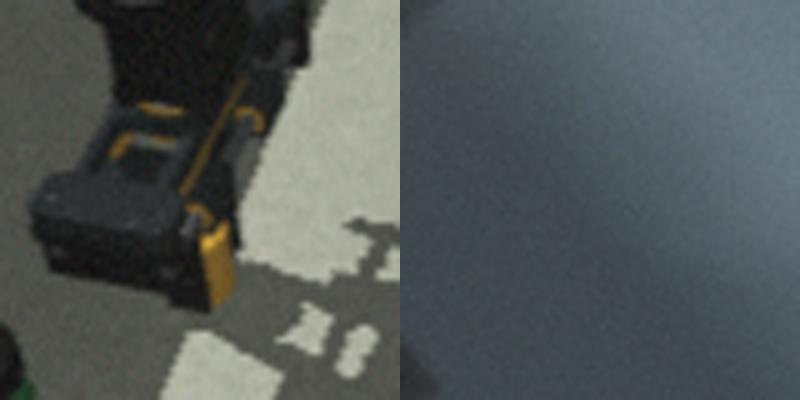

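The XS rim sits upright at (218,265) in the left crop, behind the front finger. The top view is blocked. I'll project the expected pad position to check how well it is centred.

```bash
cat >> h.py <<'E'
def proj(s,p):
    T=s["world_from_camera"];K=s["intrinsics"];c=T[:3,:3].T@(np.array(p,float)-T[:3,3]);v=K@c;return (v[:2]/v[2]).round(1)
E
python3 - <<'E'
from h import *
s=optics.snapshot("scene")
for p in[(462,-315,24),(466,-315,6),(445,-313.6,36),(444.4,-295.5,36),(444.4,-295.5,0),(445,-313.6,182),(470,-315,75)]:
    q=proj(s,p);print(p,q,'crop',(q-[170,170])*[5,5.714])
m=yellow(s);yy,xx=np.nonzero(m[200:232,195:225]);print(xx.min()+195,xx.max()+195,yy.min()+200,yy.max()+200)
for z in(0,36): print(ray(s,(217.5,200+yy.max() if z==0 else 200+yy.min()),z).round(1))
E
```

```text
(462, -315, 24) [207.  217.1] crop [185.     269.1294]
(466, -315, 6) [207.6 223.1] crop [188.     303.4134]
(445, -313.6, 36) [208.8 209.6] crop [194.     226.2744]
(444.4, -295.5, 36) [215.4 210.1] crop [227.     229.1314]
(444.4, -295.5, 0) [217.4 220.2] crop [237.     286.8428]
(445, -313.6, 182) [199.4 164.5] crop [147.    -31.427]
(470, -315, 75) [202.8 204.3] crop [164.     195.9902]
206 216 200 222
[[ 451.5 -293.     0. ]]
[[ 403.1 -302.8   36. ]]
```

Call:
carry_out:
  steps:
    - {"delta_pos": [0,0,0.04],"angular": [0,0,0],"fingers": 255}
    - {"delta_pos": [0,0,0.08],"angular": [0,0,0],"fingers": 255}
    - {"delta_pos": [0.008,0.02,0.1],"angular": [0,0,0],"fingers": 255}
    - {"delta_pos": [0.024,0.06,0.1],"angular": [0,0,0],"fingers": 255}
    - {"delta_pos": [0.04,0.1,0.1],"angular": [0,0,0],"fingers": 255}
    - {"delta_pos": [0.056,0.14,0.1],"angular": [0,0,0],"fingers": 255}
    - {"delta_pos": [0.072,0.18,0.1],"angular": [0,0,0],"fingers": 255}
    - {"delta_pos": [0.088,0.22,0.1],"angular": [0,0,0],"fingers": 255}

```text
t: 10.25
eef_pos: [533.3, -92.0, 287.9]
eef_rot: [0.733, 0.68, -0.0, -0.001]
ft_force: [0.5, -0.1, -0.7]
gripper_width: 32.4
gripper_force: 29.9
```

Call:
carry_out:
  steps:
    - {"delta_pos": [0.016,0.04,0],"angular": [0,0,0],"fingers": 255}
    - {"delta_pos": [0.032,0.08,0],"angular": [0,0,0],"fingers": 255}
    - {"delta_pos": [0.048,0.12,0],"angular": [0,0,0],"fingers": 255}
    - {"delta_pos": [0.064,0.16,0],"angular": [0,0,0],"fingers": 255}
    - {"delta_pos": [0.076,0.195,0],"angular": [0,0,0],"fingers": 255}
    - {"delta_pos": [0.0816,0.2141,-0.02],"angular": [0,0,0],"fingers": 255}
    - {"delta_pos": [0.0816,0.2141,-0.05],"angular": [0,0,0],"fingers": 255}
    - {"delta_pos": [0.0816,0.2141,-0.05],"angular": [0,0,0],"fingers": 255}

```text
t: 11.05
eef_pos: [612.5, 121.3, 234.0]
eef_rot: [0.732, 0.681, -0.004, -0.003]
ft_force: [-1.4, -1.1, -2.0]
gripper_width: 32.3
gripper_force: 29.9
```

Call:
carry_out:
  steps:
    - {"delta_pos": [0,0,-0.01],"angular": [0,0,0],"fingers": 255}
    - {"delta_pos": [0,0,-0.02],"angular": [0,0,0],"fingers": 255}
    - {"delta_pos": [0,0,-0.02],"angular": [0,0,0],"fingers": 255}
    - {"delta_pos": [0,0,-0.02],"angular": [0,0,0],"fingers": 255}
    - {"delta_pos": [0,0,-0.02],"angular": [0,0,0],"fingers": 255}

```text
t: 11.55
eef_pos: [615.1, 120.0, 219.4]
eef_rot: [0.733, 0.68, 0.001, 0.0]
ft_force: [0.7, 0.1, -1.9]
gripper_width: 32.7
gripper_force: 29.9
```

```bash
python3 - <<'E'
from h import *
st()
s=optics.snapshot("scene");cv2.imwrite("pics/s5.png",cv2.resize(s["pixels"][230:310,330:440],(770,560),interpolation=cv2.INTER_CUBIC))
E
```

```text
t 11.55 [615.1 120.  219.4] close ang -4.3 [0.733 0.68  0.001 0.   ] j [0.01 0.77 1.56 0.   0.81 0.09] w 32.7 f [ 0.7  0.1 -1.9]
```

View pics/s5.png

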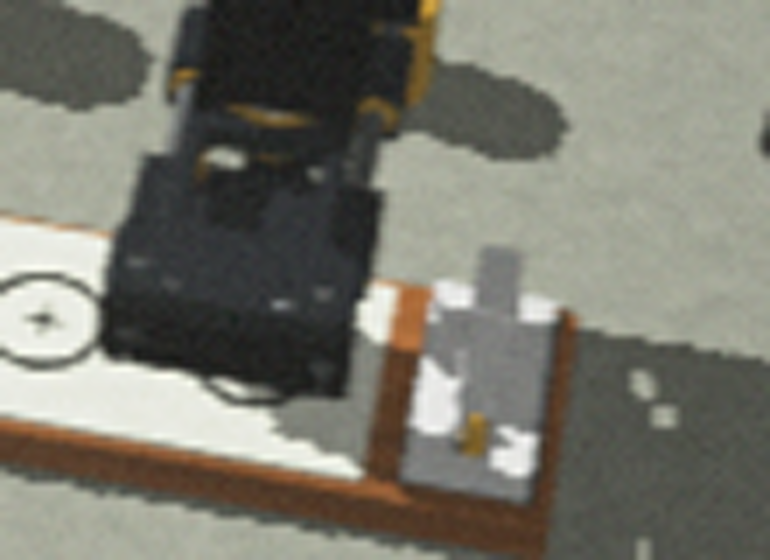

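The stop is seated, its pin protruding at (475,432). The mould is hidden behind the gripper over the ring. I'll lower it and release.

Call:
carry_out:
  steps:
    - {"delta_pos": [0,0,-0.006],"angular": [0,0,0],"fingers": 255}
    - {"delta_pos": [0,0,-0.0095],"angular": [0,0,0],"fingers": 255}
    - {"delta_pos": [0,0,-0.0095],"angular": [0,0,0],"fingers": 255}
    - {"delta_pos": [0,0,-0.0095],"angular": [0,0,0],"fingers": 255}
    - {"delta_pos": [0,0,-0.0095],"angular": [0,0,0],"fingers": 130}
    - {"delta_pos": [0,0,-0.0095],"angular": [0,0,0],"fingers": 100}
    - {"delta_pos": [0,0,-0.0095],"angular": [0,0,0],"fingers": 60}
    - {"delta_pos": [0,0,-0.0095],"angular": [0,0,0],"fingers": 60}

```text
t: 12.4
eef_pos: [614.8, 120.4, 209.2]
eef_rot: [0.733, 0.68, 0.0, 0.0]
ft_force: [-0.5, 0.5, -0.4]
gripper_width: 56.5
gripper_force: 0.0
```

Call:
carry_out:
  steps:
    - {"delta_pos": [0,0,0.04],"angular": [0,0,0],"fingers": 60}
    - {"delta_pos": [0,0,0.08],"angular": [0,0,0],"fingers": 60}
    - {"delta_pos": [-0.04,0.01,0.1],"angular": [0,0,0],"fingers": 60}
    - {"delta_pos": [-0.08,0.02,0.12],"angular": [0,0,0],"fingers": 60}
    - {"delta_pos": [-0.12,0.025,0.12],"angular": [0,0,0],"fingers": 60}
    - {"delta_pos": [-0.16,0.03,0.12],"angular": [0,0,0],"fingers": 60}
    - {"delta_pos": [-0.163,0.03,0.12],"angular": [0,0,0],"fingers": 60}
    - {"delta_pos": [-0.163,0.03,0.12],"angular": [0,0,0],"fingers": 60}

```text
t: 13.2
eef_pos: [451.0, 150.6, 329.5]
eef_rot: [0.733, 0.681, 0.0, 0.0]
ft_force: [0.1, -0.2, 0.9]
gripper_width: 66.6
gripper_force: 0.0
```

```bash
cat >> h.py <<'E'
def placed(mk,h,r,n="top"):
    # rim centre of the mould standing on the board near mark mk
    s=optics.snapshot(n);W=world(s);m=yellow(s)
    v,u=np.mgrid[:480,:640];P=ray(s,np.c_[u.ravel(),v.ravel()],20+h)[:,:2].reshape(480,640,2)
    near=np.hypot(P[...,0]-mk[0],P[...,1]-mk[1])<r+12
    a=near&(m>0)
    k=(near&(abs(W[...,2]-20-h)<6)); q=P[k].astype(np.float32); qa=P[a].astype(np.float32)
    print(n,'depth rim',np.round(cv2.minEnclosingCircle(q),1) if 0 else (np.round(cv2.minEnclosingCircle(q)[0],1),round(cv2.minEnclosingCircle(q)[1],1),q.mean(0).round(1)) if len(q) else 0,'yellow',np.round(cv2.minEnclosingCircle(qa)[0],1) if len(qa) else 0,len(q),len(qa))
    return s
E
python3 - <<'E'
from h import *
st()
t=placed((614.6,121.8),36,17)
s=placed((614.6,121.8),36,17,"scene")
cv2.imwrite("pics/s6.png",np.hstack([cv2.resize(s["pixels"][240:310,330:420],(450,350),interpolation=cv2.INTER_CUBIC),cv2.resize(t["pixels"][180:250,190:260],(350,350),interpolation=cv2.INTER_CUBIC)]))
E
```

```text
t 13.2 [451.  150.6 329.5] close ang -4.22 [0.733 0.681 0.    0.   ] j [ 0.09  0.45  1.88 -0.    0.82  0.16] w 66.6 f [ 0.1 -0.2  0.9]
top depth rim (array([613.3, 119.7]), 17.3, array([613.3, 120.1], dtype=float32)) yellow [609.2 118.3] 170 217
scene depth rim (array([617.8, 117.9]), 18.4, array([617.8, 118.3], dtype=float32)) yellow [622.  120.3] 106 175
```

View pics/s6.png

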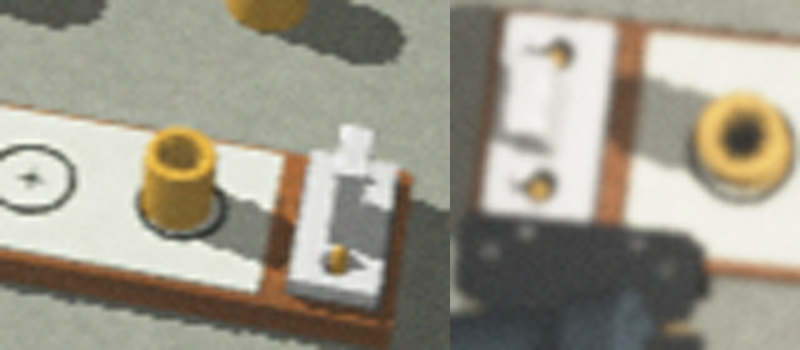

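XS stands on its ring about 2 mm toward −y, and the stop is seated flat with both pins through. I'll trim XS afterwards. Next is S.

Call:
carry_out:
  steps:
    - {"delta_pos": [0.0015,0.0015,-0.045],"angular": [0,0,0],"fingers": 60}
    - {"delta_pos": [0.0015,0.0015,-0.09],"angular": [0,0,0],"fingers": 60}
    - {"delta_pos": [0.0015,0.0015,-0.125],"angular": [0,0,0],"fingers": 60}
    - {"delta_pos": [0.0015,0.0015,-0.135],"angular": [0,0,0],"fingers": 60}
    - {"delta_pos": [0.0015,0.0015,-0.135],"angular": [0,0,0],"fingers": 60}
    - {"delta_pos": [0.0015,0.0015,-0.135],"angular": [0,0,0],"fingers": 60}
    - {"delta_pos": [0.0015,0.0015,-0.135],"angular": [0,0,0],"fingers": 255}
    - {"delta_pos": [0.0015,0.0015,-0.135],"angular": [0,0,0],"fingers": 255}
  force: 30

```text
t: 14.1
eef_pos: [453.9, 151.9, 195.6]
eef_rot: [0.733, 0.68, 0.001, 0.001]
ft_force: [0.2, 0.6, 0.8]
gripper_width: 57.3
gripper_force: 0.0
```

Call:
carry_out:
  steps:
    - {"delta_pos": [0,0,0],"angular": [0,0,0],"fingers": 255}
    - {"delta_pos": [0,0,0],"angular": [0,0,0],"fingers": 255}
    - {"delta_pos": [0,0,0],"angular": [0,0,0],"fingers": 255}
    - {"delta_pos": [0,0,0],"angular": [0,0,0],"fingers": 255}

```text
t: 14.5
eef_pos: [453.4, 151.9, 194.8]
eef_rot: [0.733, 0.68, 0.0, 0.0]
ft_force: [-0.1, 1.2, 5.6]
gripper_width: 41.7
gripper_force: 30.0
```

Call:
carry_out:
  steps:
    - {"delta_pos": [0,0,0.04],"angular": [0,0,0],"fingers": 255}
    - {"delta_pos": [0,0,0.08],"angular": [0,0,0],"fingers": 255}
    - {"delta_pos": [0.02,-0.013,0.08],"angular": [0,0,0],"fingers": 255}
    - {"delta_pos": [0.05,-0.033,0.08],"angular": [0,0,0],"fingers": 255}
    - {"delta_pos": [0.08,-0.053,0.08],"angular": [0,0,0],"fingers": 255}
    - {"delta_pos": [0.11,-0.073,0.08],"angular": [0,0,0],"fingers": 255}
    - {"delta_pos": [0.14,-0.092,0.08],"angular": [0,0,0],"fingers": 255}
    - {"delta_pos": [0.1568,-0.102,0.08],"angular": [0,0,0],"fingers": 255}

```text
t: 15.3
eef_pos: [612.2, 48.0, 273.7]
eef_rot: [0.733, 0.68, 0.001, 0.001]
ft_force: [-0.4, 0.6, -2.2]
gripper_width: 41.4
gripper_force: 30.0
```

Call:
carry_out:
  steps:
    - {"delta_pos": [0,0,-0.02],"angular": [0,0,0],"fingers": 255}
    - {"delta_pos": [0,0,-0.04],"angular": [0,0,0],"fingers": 255}
    - {"delta_pos": [0,0,-0.05],"angular": [0,0,0],"fingers": 255}
    - {"delta_pos": [0,0,-0.05],"angular": [0,0,0],"fingers": 255}
    - {"delta_pos": [0,0,-0.055],"angular": [0,0,0],"fingers": 255}
    - {"delta_pos": [0,0,-0.0595],"angular": [0,0,0],"fingers": 255}
    - {"delta_pos": [0,0,-0.0595],"angular": [0,0,0],"fingers": 255}
    - {"delta_pos": [0,0,-0.0595],"angular": [0,0,0],"fingers": 255}

```text
t: 16.1
eef_pos: [610.1, 50.0, 215.0]
eef_rot: [0.733, 0.68, 0.0, 0.0]
ft_force: [-0.5, 0.5, -2.4]
gripper_width: 41.9
gripper_force: 30.0
```

```bash
python3 - <<'E'
from h import *
st()
E
```

```text
t 16.1 [610.1  50.  215. ] close ang -4.26 [0.733 0.68  0.    0.   ] j [-0.1   0.77  1.6   0.    0.78 -0.03] w 41.9 f [-0.5  0.5 -2.4]
```

Call:
carry_out:
  steps:
    - {"delta_pos": [0,0,-0.0005],"angular": [0,0,0],"fingers": 255}
    - {"delta_pos": [0,0,-0.0005],"angular": [0,0,0],"fingers": 100}
    - {"delta_pos": [0,0,-0.0005],"angular": [0,0,0],"fingers": 60}
    - {"delta_pos": [0,0,-0.0005],"angular": [0,0,0],"fingers": 40}
    - {"delta_pos": [0,0,-0.0005],"angular": [0,0,0],"fingers": 40}
    - {"delta_pos": [0,0,0.04],"angular": [0,0,0],"fingers": 40}
    - {"delta_pos": [0,0,0.08],"angular": [0,0,0],"fingers": 30}
    - {"delta_pos": [0,0,0.115],"angular": [0,0,0],"fingers": 30}

```text
t: 16.9
eef_pos: [610.2, 49.8, 331.0]
eef_rot: [0.733, 0.68, 0.0, 0.0]
ft_force: [-0.3, -0.8, 0.6]
gripper_width: 75.4
gripper_force: 0.0
```

Call:
carry_out:
  steps:
    - {"delta_pos": [-0.04,-0.016,0],"angular": [0,0,0],"fingers": 30}
    - {"delta_pos": [-0.08,-0.032,0],"angular": [0,0,0],"fingers": 30}
    - {"delta_pos": [-0.12,-0.048,0],"angular": [0,0,0],"fingers": 30}
    - {"delta_pos": [-0.1661,-0.0664,0],"angular": [0,0,0],"fingers": 30}
    - {"delta_pos": [-0.1661,-0.0664,0],"angular": [0,0,0],"fingers": 30}
    - {"delta_pos": [-0.1661,-0.0664,0],"angular": [0,0,0],"fingers": 30}

```text
t: 17.5
eef_pos: [443.2, -16.9, 329.9]
eef_rot: [0.734, 0.68, 0.0, 0.0]
ft_force: [1.1, -0.2, -0.1]
gripper_width: 76.9
gripper_force: 0.0
```

```bash
python3 - <<'E'
from h import *
st()
for n in("top","scene"):
    s=placed((609.2,50),44,21.5,n); placed((614.6,121.8),36,17,n)
E
```

```text
t 17.5 [443.2 -16.9 329.9] close ang -4.36 [0.734 0.68  0.    0.   ] j [-0.29  0.41  1.95  0.    0.78 -0.21] w 76.9 f [ 1.1 -0.2 -0.1]
top depth rim (array([608.8,  50.9]), 21.4, array([609.2,  50.9], dtype=float32)) yellow [604.8  50.1] 213 279
top depth rim (array([613.4, 120.1]), 17.1, array([613.4, 120.2], dtype=float32)) yellow [609.9 117.5] 170 230
scene depth rim (array([614.7,  49.1]), 23.6, array([614.6,  49.3], dtype=float32)) yellow [617.2  51. ] 144 257
scene depth rim (array([619.1, 119. ]), 19.1, array([619. , 118.6], dtype=float32)) yellow [622.  120.3] 108 176
```

S is centred to within about 0.5 mm. Next is M.

Call:
carry_out:
  steps:
    - {"delta_pos": [0,0,-0.045],"angular": [0,0,0],"fingers": 30}
    - {"delta_pos": [0,0,-0.085],"angular": [0,0,0],"fingers": 30}
    - {"delta_pos": [0,0,-0.115],"angular": [0,0,0],"fingers": 30}
    - {"delta_pos": [0,0,-0.1276],"angular": [0,0,0],"fingers": 30}
    - {"delta_pos": [0,0,-0.1276],"angular": [0,0,0],"fingers": 30}
    - {"delta_pos": [0,0,-0.1276],"angular": [0,0,0],"fingers": 30}
    - {"delta_pos": [0,0,-0.1276],"angular": [0,0,0],"fingers": 255}
    - {"delta_pos": [0,0,-0.1276],"angular": [0,0,0],"fingers": 255}
  force: 35

```text
t: 18.5
eef_pos: [444.5, -16.5, 202.9]
eef_rot: [0.733, 0.68, 0.001, 0.001]
ft_force: [1.1, 0.1, 0.2]
gripper_width: 67.3
gripper_force: 0.0
```

Call:
carry_out:
  steps:
    - {"delta_pos": [0,0,0],"angular": [0,0,0],"fingers": 255}
    - {"delta_pos": [0,0,0],"angular": [0,0,0],"fingers": 255}
    - {"delta_pos": [0,0,0],"angular": [0,0,0],"fingers": 255}
    - {"delta_pos": [0,0,0],"angular": [0,0,0],"fingers": 255}

```text
t: 18.9
eef_pos: [444.1, -16.6, 202.6]
eef_rot: [0.733, 0.68, 0.0, 0.0]
ft_force: [-0.8, -0.5, 6.1]
gripper_width: 51.9
gripper_force: 35.0
```

Call:
carry_out:
  steps:
    - {"delta_pos": [0,0,0.04],"angular": [0,0,0],"fingers": 255}
    - {"delta_pos": [0,0,0.08],"angular": [0,0,0],"fingers": 255}
    - {"delta_pos": [0.02,-0.001,0.08],"angular": [0,0,0],"fingers": 255}
    - {"delta_pos": [0.05,-0.002,0.08],"angular": [0,0,0],"fingers": 255}
    - {"delta_pos": [0.08,-0.003,0.08],"angular": [0,0,0],"fingers": 255}
    - {"delta_pos": [0.11,-0.004,0.08],"angular": [0,0,0],"fingers": 255}
    - {"delta_pos": [0.14,-0.005,0.08],"angular": [0,0,0],"fingers": 255}
    - {"delta_pos": [0.1605,-0.0054,0.08],"angular": [0,0,0],"fingers": 255}

```text
t: 19.7
eef_pos: [605.9, -22.0, 281.2]
eef_rot: [0.733, 0.68, 0.0, 0.0]
ft_force: [0.6, -0.0, -4.2]
gripper_width: 51.5
gripper_force: 35.0
```

Call:
carry_out:
  steps:
    - {"delta_pos": [0,0,-0.02],"angular": [0,0,0],"fingers": 255}
    - {"delta_pos": [0,0,-0.04],"angular": [0,0,0],"fingers": 255}
    - {"delta_pos": [0,0,-0.05],"angular": [0,0,0],"fingers": 255}
    - {"delta_pos": [0,0,-0.05],"angular": [0,0,0],"fingers": 255}
    - {"delta_pos": [0,0,-0.055],"angular": [0,0,0],"fingers": 255}
    - {"delta_pos": [0,0,-0.0595],"angular": [0,0,0],"fingers": 255}
    - {"delta_pos": [0,0,-0.0595],"angular": [0,0,0],"fingers": 255}
    - {"delta_pos": [0,0,-0.0595],"angular": [0,0,0],"fingers": 255}

```text
t: 20.5
eef_pos: [604.5, -22.0, 222.9]
eef_rot: [0.733, 0.68, 0.0, 0.0]
ft_force: [-0.6, -0.5, -4.4]
gripper_width: 51.8
gripper_force: 35.0
```

```bash
python3 - <<'E'
from h import *
st()
E
```

```text
t 20.5 [604.5 -22.  222.9] close ang -4.26 [0.733 0.68  0.    0.   ] j [-0.22  0.75  1.61  0.    0.78 -0.15] w 51.8 f [-0.6 -0.5 -4.4]
```

Call:
carry_out:
  steps:
    - {"delta_pos": [0,0,-0.0005],"angular": [0,0,0],"fingers": 255}
    - {"delta_pos": [0,0,-0.0005],"angular": [0,0,0],"fingers": 60}
    - {"delta_pos": [0,0,-0.0005],"angular": [0,0,0],"fingers": 30}
    - {"delta_pos": [0,0,-0.0005],"angular": [0,0,0],"fingers": 20}
    - {"delta_pos": [0,0,-0.0005],"angular": [0,0,0],"fingers": 20}
    - {"delta_pos": [0,0,0.04],"angular": [0,0,0],"fingers": 0}
    - {"delta_pos": [0,0,0.08],"angular": [0,0,0],"fingers": 0}
    - {"delta_pos": [0,0,0.115],"angular": [0,0,0],"fingers": 0}

```text
t: 21.3
eef_pos: [604.6, -22.0, 339.0]
eef_rot: [0.733, 0.68, 0.0, 0.0]
ft_force: [0.8, 0.1, 0.4]
gripper_width: 86.2
gripper_force: 0.0
```

Call:
carry_out:
  steps:
    - {"delta_pos": [-0.035,-0.027,0],"angular": [0,0,0],"fingers": 0}
    - {"delta_pos": [-0.07,-0.054,0],"angular": [0,0,0],"fingers": 0}
    - {"delta_pos": [-0.105,-0.081,0],"angular": [0,0,0],"fingers": 0}
    - {"delta_pos": [-0.14,-0.108,0],"angular": [0,0,0],"fingers": 0}
    - {"delta_pos": [-0.1618,-0.125,0],"angular": [0,0,0],"fingers": 0}
    - {"delta_pos": [-0.1618,-0.125,0],"angular": [0,0,0],"fingers": 0}
    - {"delta_pos": [-0.1618,-0.125,0],"angular": [0,0,0],"fingers": 0}

```text
t: 22.0
eef_pos: [442.7, -147.4, 337.8]
eef_rot: [0.734, 0.68, 0.0, 0.0]
ft_force: [0.3, -0.8, -0.0]
gripper_width: 87.0
gripper_force: 0.0
```

```bash
python3 - <<'E'
from h import *
st()
for n in("top","scene"):
    s=placed((604,-21.8),53,26,n); placed((609.2,50),44,21.5,n)
E
```

```text
t 22.0 [ 442.7 -147.4  337.8] close ang -4.37 [0.734 0.68  0.    0.   ] j [-0.56  0.42  1.89  0.    0.83 -0.49] w 87.0 f [ 0.3 -0.8 -0. ]
top depth rim (array([603. , -20.8]), 25.9, array([603. , -20.9], dtype=float32)) yellow [599.4 -20.9] 267 354
top depth rim (array([608.9,  50.9]), 21.4, array([608.9,  51. ], dtype=float32)) yellow [605.9  49.3] 219 280
scene depth rim (array([609.7, -22.7]), 28.9, array([608.3, -21.8], dtype=float32)) yellow [612.  -20.4] 173 361
scene depth rim (array([614.4,  49.8]), 23.2, array([613.8,  49.7], dtype=float32)) yellow [617.6  51. ] 145 250
```

Call:
carry_out:
  steps:
    - {"delta_pos": [0,0,-0.045],"angular": [0,0,0],"fingers": 0}
    - {"delta_pos": [0,0,-0.085],"angular": [0,0,0],"fingers": 0}
    - {"delta_pos": [0,0,-0.115],"angular": [0,0,0],"fingers": 0}
    - {"delta_pos": [0,0,-0.1285],"angular": [0,0,0],"fingers": 0}
    - {"delta_pos": [0,0,-0.1285],"angular": [0,0,0],"fingers": 0}
    - {"delta_pos": [0,0,-0.1285],"angular": [0,0,0],"fingers": 0}
    - {"delta_pos": [0,0,-0.1285],"angular": [0,0,0],"fingers": 255}
    - {"delta_pos": [0,0,-0.1285],"angular": [0,0,0],"fingers": 255}
  force: 45

```text
t: 23.0
eef_pos: [443.1, -147.0, 210.0]
eef_rot: [0.733, 0.68, 0.0, 0.001]
ft_force: [-0.2, 0.8, -0.0]
gripper_width: 77.6
gripper_force: 0.0
```

Call:
carry_out:
  steps:
    - {"delta_pos": [0,0,0],"angular": [0,0,0],"fingers": 255}
    - {"delta_pos": [0,0,0],"angular": [0,0,0],"fingers": 255}
    - {"delta_pos": [0,0,0],"angular": [0,0,0],"fingers": 255}
    - {"delta_pos": [0,0,0],"angular": [0,0,0],"fingers": 255}

```text
t: 23.4
eef_pos: [442.8, -147.0, 209.5]
eef_rot: [0.733, 0.68, 0.0, 0.001]
ft_force: [-0.1, 0.2, 5.4]
gripper_width: 60.3
gripper_force: 44.8
```

Call:
carry_out:
  steps:
    - {"delta_pos": [0,0,0.04],"angular": [0,0,0],"fingers": 255}
    - {"delta_pos": [0,0,0.08],"angular": [0,0,0],"fingers": 255}
    - {"delta_pos": [0.02,0.007,0.08],"angular": [0,0,0],"fingers": 255}
    - {"delta_pos": [0.05,0.017,0.08],"angular": [0,0,0],"fingers": 255}
    - {"delta_pos": [0.08,0.027,0.08],"angular": [0,0,0],"fingers": 255}
    - {"delta_pos": [0.11,0.037,0.08],"angular": [0,0,0],"fingers": 255}
    - {"delta_pos": [0.14,0.048,0.08],"angular": [0,0,0],"fingers": 255}
    - {"delta_pos": [0.1563,0.0528,0.08],"angular": [0,0,0],"fingers": 255}

```text
t: 24.2
eef_pos: [600.5, -93.0, 287.6]
eef_rot: [0.733, 0.681, 0.0, -0.0]
ft_force: [0.3, -0.9, -5.2]
gripper_width: 60.2
gripper_force: 44.8
```

Call:
carry_out:
  steps:
    - {"delta_pos": [0,0,-0.02],"angular": [0,0,0],"fingers": 255}
    - {"delta_pos": [0,0,-0.04],"angular": [0,0,0],"fingers": 255}
    - {"delta_pos": [0,0,-0.05],"angular": [0,0,0],"fingers": 255}
    - {"delta_pos": [0,0,-0.05],"angular": [0,0,0],"fingers": 255}
    - {"delta_pos": [0,0,-0.055],"angular": [0,0,0],"fingers": 255}
    - {"delta_pos": [0,0,-0.0595],"angular": [0,0,0],"fingers": 255}
    - {"delta_pos": [0,0,-0.0595],"angular": [0,0,0],"fingers": 255}
    - {"delta_pos": [0,0,-0.0595],"angular": [0,0,0],"fingers": 255}

```text
t: 25.0
eef_pos: [599.0, -94.2, 230.0]
eef_rot: [0.733, 0.68, 0.0, 0.0]
ft_force: [-0.1, 0.4, -5.5]
gripper_width: 60.3
gripper_force: 44.8
```

```bash
python3 - <<'E'
from h import *
st()
E
```

```text
t 25.0 [599.  -94.2 230. ] close ang -4.27 [0.733 0.68  0.    0.   ] j [-0.34  0.74  1.61 -0.    0.8  -0.27] w 60.3 f [-0.1  0.4 -5.5]
```

Call:
carry_out:
  steps:
    - {"delta_pos": [0,0,-0.0005],"angular": [0,0,0],"fingers": 255}
    - {"delta_pos": [0,0,-0.0005],"angular": [0,0,0],"fingers": 20}
    - {"delta_pos": [0,0,-0.0005],"angular": [0,0,0],"fingers": 0}
    - {"delta_pos": [0,0,-0.0005],"angular": [0,0,0],"fingers": 0}
    - {"delta_pos": [0,0,-0.0005],"angular": [0,0,0],"fingers": 0}
    - {"delta_pos": [0,0,0.04],"angular": [0,0,0],"fingers": 0}
    - {"delta_pos": [0,0,0.08],"angular": [0,0,0],"fingers": 0}
    - {"delta_pos": [0,0,0.1],"angular": [0,0,0],"fingers": 0}

```text
t: 25.8
eef_pos: [599.8, -94.4, 332.9]
eef_rot: [0.733, 0.68, 0.001, 0.002]
ft_force: [0.6, 0.1, -0.5]
gripper_width: 86.9
gripper_force: 0.0
```

Call:
carry_out:
  steps:
    - {"delta_pos": [-0.035,0.03,0],"angular": [0,0,0],"fingers": 60}
    - {"delta_pos": [-0.07,0.06,0],"angular": [0,0,0],"fingers": 60}
    - {"delta_pos": [-0.105,0.09,0],"angular": [0,0,0],"fingers": 60}
    - {"delta_pos": [-0.14,0.12,0],"angular": [0,0,0],"fingers": 60}
    - {"delta_pos": [-0.15,0.15,0],"angular": [0,0,0],"fingers": 60}
    - {"delta_pos": [-0.15,0.15,0],"angular": [0,0,0],"fingers": 60}
    - {"delta_pos": [-0.15,0.15,0],"angular": [0,0,0],"fingers": 60}

```text
t: 26.5
eef_pos: [449.3, 56.2, 330.0]
eef_rot: [0.732, 0.681, 0.001, 0.001]
ft_force: [0.3, 0.7, 0.3]
gripper_width: 66.5
gripper_force: 0.0
```

```bash
python3 - <<'E'
from h import *
st()
for n in("top","scene"):
    for _ in range(2):
        for mk,h,r in(((614.6,121.8),36,17),((609.2,50),44,21.5),((604,-21.8),53,26),((598.6,-93.6),62,31)): s=placed(mk,h,r,n)
    cv2.imwrite(f"pics/f_{n}.png",cv2.resize(s["pixels"][170:260,185:425] if n=="top" else s["pixels"][225:315,220:420],(800,360),interpolation=cv2.INTER_CUBIC))
E
```

```text
t 26.5 [449.3  56.2 330. ] close ang -4.16 [0.732 0.681 0.001 0.001] j [-0.12  0.42  1.93 -0.    0.79 -0.05] w 66.5 f [0.3 0.7 0.3]
top depth rim (array([613.4, 120.1]), 17.1, array([613.5, 120.1], dtype=float32)) yellow [609.9 117.5] 169 235
top depth rim (array([608.8,  50.9]), 21.5, array([608.9,  50.8], dtype=float32)) yellow [605.5  49.4] 221 323
top depth rim (array([603.3, -20.9]), 25.7, array([603.5, -21.1], dtype=float32)) yellow [600.4 -22.6] 271 424
top depth rim (array([597.8, -93.9]), 31.0, array([598. , -93.4], dtype=float32)) yellow [ 593.9 -100.8] 341 604
top depth rim (array([613.3, 120. ]), 17.2, array([613.4, 120.1], dtype=float32)) yellow [610.  117.7] 171 235
top depth rim (array([608.6,  51. ]), 21.6, array([609. ,  50.9], dtype=float32)) yellow [605.5  49.5] 219 319
top depth rim (array([603.3, -20.9]), 25.7, array([603.5, -20.8], dtype=float32)) yellow [600.1 -21.6] 271 428
top depth rim (array([597.9, -93.6]), 31.0, array([598.4, -93.2], dtype=float32)) yellow [ 592.7 -101.3] 336 606
scene depth rim (array([618.6, 118.9]), 18.7, array([618.7, 118.6], dtype=float32)) yellow [622.  120.3] 112 176
scene depth rim (array([614. ,  49.3]), 22.8, array([613.5,  49.6], dtype=float32)) yellow [617.2  51. ] 139 258
scene depth rim (array([609.1, -22.9]), 28.2, array([607.8, -21.7], dtype=float32)) yellow [612.  -20.4] 177 361
scene depth rim (array([602.5, -94.8]), 33.3, array([603.4, -94.7], dtype=float32)) yellow [608.7 -94.9] 208 526
scene depth rim (array([618.6, 118.9]), 18.7, array([618.1, 118.5], dtype=float32)) yellow [622.  120.3] 109 177
scene depth rim (array([614.3,  49.3]), 23.1, array([613.9,  49.4], dtype=float32)) yellow [617.2  51. ] 139 258
scene depth rim (array([609. , -22.9]), 28.1, array([608.5, -21.7], dtype=float32)) yellow [611.5 -20.4] 172 362
scene depth rim (array([602.9, -95.6]), 33.5, array([603.6, -94.7], dtype=float32)) yellow [608.7 -94.9] 205 522
```

View pics/f_scene.png

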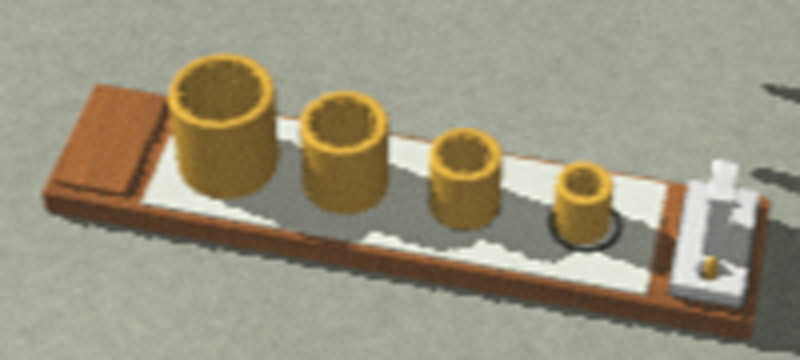

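View pics/f_top.png

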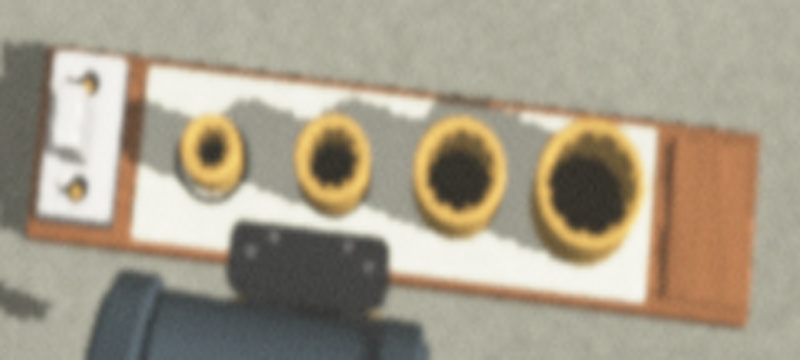

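The row order is right and the stop is seated. XS, at (210,155) in the top crop, sits about 2 mm off its ring, so I'll regrasp and nudge it.

Call:
carry_out:
  steps:
    - {"delta_pos": [0.04,0.016,0],"angular": [0,0,0],"fingers": 60}
    - {"delta_pos": [0.08,0.031,0],"angular": [0,0,0],"fingers": 60}
    - {"delta_pos": [0.12,0.047,0],"angular": [0,0,0],"fingers": 60}
    - {"delta_pos": [0.15,0.058,0],"angular": [0,0,0],"fingers": 60}
    - {"delta_pos": [0.1658,0.0645,0],"angular": [0,0,0],"fingers": 60}
    - {"delta_pos": [0.1658,0.0645,0],"angular": [0,0,0],"fingers": 60}
    - {"delta_pos": [0.1658,0.0645,-0.03],"angular": [0,0,0],"fingers": 60}
    - {"delta_pos": [0.1658,0.0645,-0.06],"angular": [0,0,0],"fingers": 60}
  force: 25

```text
t: 28.1
eef_pos: [613.9, 120.2, 269.7]
eef_rot: [0.733, 0.68, 0.0, 0.0]
ft_force: [0.5, 1.0, -0.8]
gripper_width: 66.8
gripper_force: 0.0
```

Call:
carry_out:
  steps:
    - {"delta_pos": [0,0,-0.03],"angular": [0,0,0],"fingers": 60}
    - {"delta_pos": [0,0,-0.059],"angular": [0,0,0],"fingers": 60}
    - {"delta_pos": [0,0,-0.059],"angular": [0,0,0],"fingers": 60}
    - {"delta_pos": [0,0,-0.059],"angular": [0,0,0],"fingers": 60}
    - {"delta_pos": [0,0,-0.059],"angular": [0,0,0],"fingers": 255}
    - {"delta_pos": [0,0,-0.059],"angular": [0,0,0],"fingers": 255}
    - {"delta_pos": [0,0,-0.059],"angular": [0,0,0],"fingers": 255}
    - {"delta_pos": [0,0,-0.059],"angular": [0,0,0],"fingers": 255}

```text
t: 28.9
eef_pos: [615.0, 120.4, 211.5]
eef_rot: [0.733, 0.68, 0.001, 0.001]
ft_force: [-0.2, -0.3, 0.1]
gripper_width: 42.2
gripper_force: 0.0
```

Call:
carry_out:
  steps:
    - {"delta_pos": [0,0,0],"angular": [0,0,0],"fingers": 255}
    - {"delta_pos": [0,0,0],"angular": [0,0,0],"fingers": 255}
    - {"delta_pos": [0,0,0.003],"angular": [0,0,0],"fingers": 255}
    - {"delta_pos": [0.0006,0.0019,0.003],"angular": [0,0,0],"fingers": 255}
    - {"delta_pos": [0.0006,0.0019,0.003],"angular": [0,0,0],"fingers": 255}
    - {"delta_pos": [0.0006,0.0019,0.0],"angular": [0,0,0],"fingers": 255}
    - {"delta_pos": [0.0006,0.0019,0.0],"angular": [0,0,0],"fingers": 255}
    - {"delta_pos": [0.0006,0.0019,0.0],"angular": [0,0,0],"fingers": 255}

```text
t: 29.7
eef_pos: [615.5, 122.4, 210.8]
eef_rot: [0.733, 0.68, 0.0, 0.0]
ft_force: [-0.6, 0.9, 2.9]
gripper_width: 32.3
gripper_force: 25.0
```

Call:
carry_out:
  steps:
    - {"delta_pos": [0,0,0],"angular": [0,0,0],"fingers": 130}
    - {"delta_pos": [0,0,0],"angular": [0,0,0],"fingers": 60}
    - {"delta_pos": [0,0,0],"angular": [0,0,0],"fingers": 60}
    - {"delta_pos": [0,0,0],"angular": [0,0,0],"fingers": 60}
    - {"delta_pos": [0,0,0.04],"angular": [0,0,0],"fingers": 60}
    - {"delta_pos": [0,0,0.08],"angular": [0,0,0],"fingers": 60}
    - {"delta_pos": [-0.03,0,0.12],"angular": [0,0,0],"fingers": 60}
    - {"delta_pos": [-0.07,0,0.12],"angular": [0,0,0],"fingers": 60}

```text
t: 30.5
eef_pos: [548.2, 122.1, 335.8]
eef_rot: [0.733, 0.68, 0.006, 0.005]
ft_force: [1.6, 0.3, -0.6]
gripper_width: 66.1
gripper_force: 0.0
```

Call:
carry_out:
  steps:
    - {"delta_pos": [-0.04,0,0],"angular": [0,0,0],"fingers": 60}
    - {"delta_pos": [-0.08,0,0],"angular": [0,0,0],"fingers": 60}
    - {"delta_pos": [-0.12,0,0],"angular": [0,0,0],"fingers": 60}
    - {"delta_pos": [-0.12,0,0],"angular": [0,0,0],"fingers": 60}
    - {"delta_pos": [-0.12,0,0],"angular": [0,0,0],"fingers": 60}

```text
t: 31.0
eef_pos: [424.9, 122.3, 330.8]
eef_rot: [0.733, 0.68, 0.0, 0.0]
ft_force: [-0.2, 0.2, -0.9]
gripper_width: 66.7
gripper_force: 0.0
```

```bash
python3 - <<'E'
from h import *
st()
for n in("top","scene"):
    for mk,h,r in(((614.6,121.8),36,17),((609.2,50),44,21.5),((604,-21.8),53,26),((598.6,-93.6),62,31)): s=placed(mk,h,r,n)
cv2.imwrite("pics/g.png",cv2.resize(s["pixels"][225:315,220:420],(800,360),interpolation=cv2.INTER_CUBIC))
E
```

```text
t 31.0 [424.9 122.3 330.8] close ang -4.25 [0.733 0.68  0.    0.   ] j [ 0.03  0.41  1.95 -0.    0.78  0.1 ] w 66.7 f [-0.2  0.2 -0.9]
top depth rim (array([614.2, 122.2]), 16.9, array([614. , 122.4], dtype=float32)) yellow [610.5 120.1] 168 224
top depth rim (array([608.6,  51. ]), 21.6, array([608.8,  50.8], dtype=float32)) yellow [605.5  49.5] 224 314
top depth rim (array([603.3, -20.9]), 25.7, array([603.2, -20.8], dtype=float32)) yellow [600.5 -22.1] 270 419
top depth rim (array([597.9, -93.6]), 31.0, array([598. , -93.6], dtype=float32)) yellow [ 593.2 -101.2] 335 604
scene depth rim (array([619. , 120.3]), 18.6, array([619. , 120.7], dtype=float32)) yellow [622.3 121.7] 111 178
scene depth rim (array([614.4,  49.5]), 23.1, array([614.1,  49.2], dtype=float32)) yellow [617.2  51. ] 142 258
scene depth rim (array([609.4, -22.9]), 28.5, array([608.7, -22. ], dtype=float32)) yellow [612.  -20.4] 178 361
scene depth rim (array([602.4, -94.1]), 33.3, array([603.5, -95.4], dtype=float32)) yellow [607.9 -94.7] 203 524
```

View pics/g.png

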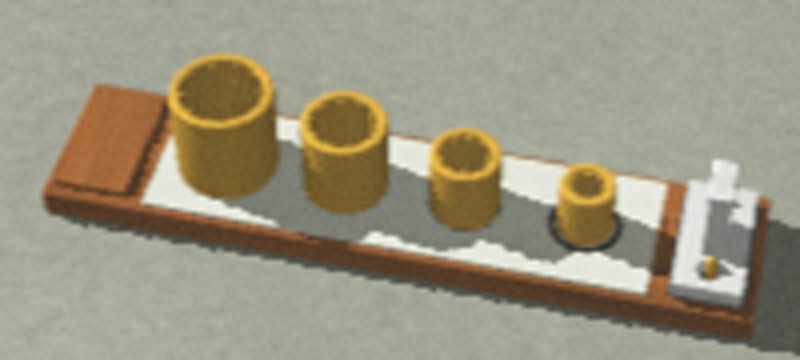

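All four moulds stand centred on their rings to within about 1 mm. XS is at crop (585,205), and the stop is flat at (720,240). Handing in.

```bash
python3 -c "
from station import workorder
print(workorder.sign_off())"
```

```text
the job is handed in; nothing more can be done
None
```

The job is handed in: the stop is seated flat on both pins, and the four moulds stand upright on their marks, smallest next to the stop and largest farthest, each within about 1 mm by the top camera; it took about 31 s, and the sign-off gave no verdict.

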